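Close up the packet rack

ROBOT

A 7-joint arm with a two-finger parallel gripper is mounted at the origin on a cart in front of the work surface, level with it; the furniture and walls round the work are solid. World frame = base frame: x ahead of the robot, y to its left, z up, the work surface at z = 0. Lengths are in m, angles in rad, forces in N, time in s.
With the tool pointing down it reaches from about 0.425 to 1.025 m from the base axis. Payload 3.6 kg.
Tool frame: the origin (TCP) lies at the very end of the fingers, on their centre line; the grasp point (between the pads) lies 19 mm behind it; z points along the fingers, y is the direction in which the jaws open and shut (so a half turn about z gives the same grasp; the last joint's range is limited). The gripper opens to 85 mm and grips with 20 to 120 N. Pads are 22 mm wide; open, the fingers measure 114 mm over their backs; the gripper's body (76 mm by 85 mm) begins 54 mm behind the grasp point. The pads swing forward as they close: fully open they stand 13 mm farther back than shut.
Start: joints at [1.194, 0.591, 0.048, 1.609, -0.033, 0.943, -0.034], TCP at [0.202, -0.696, 0.231] pointing down, gripper open.
Joint ranges: [-2.69, 2.69], [-0.47, 2.24], [-1.27, 1.36], [0.19, 2.51], [-1.53, 4.68], [0.08, 2.07], [-3.09, 3.09]. Speed limits (rad/s): [2.57, 2.57, 3.14, 3.14, 3.14, 3.14, 3.14].

INTERFACE

Orientations are given as a unit quaternion [w, x, y, z].
In Python, from cell import ctrl, optics gives the robot as it stands.
- The arm moves only by the shell command python3 -m crank 'ROWS' [OPENING]. ROWS is JSON, a list of rows, each an object of numbers: "tx", "ty", "tz": the shift along the tool's x, y, z in m; "roll": the turn about the tool's z in degrees. In form: [{"tx": .., "ty": .., "tz": .., "roll": ..}, ...]. A call has 1 to 10 rows; each row shifts and turns the commanded pose from where the row before left it, along the tool's axes as they then stand; what a row does not reach is not made up. A row lasts 1/8 s, in which the tool goes at most 62.5 mm and 10.7 degrees, less where a joint would pass 70% of its speed; a pose out of reach is approached as far as the arm can. A call is refused whole if a number of a shift passes 0.0625 or a number of a turn 10.7, either way. A call with a gripper value outside its range is refused whole. OPENING is the finger opening in m, from 0 to 0.0854, set as the call begins (- or left out, the last holds). The fingers move at their own pace and stop on an object; the grip force is fixed at half the most. Time passes only in rows, so rows that do not move let the fingers close. It gives the time, the measured TCP pose, the force and the opening at its end, in the units of the state.
- ctrl.sense(): the state, without advancing time (a new reading comes with each control period).
- optics.camera(name): name is "scene" or "top" or "wrist"; returns the picture (480x640x3 uint8, red, green, blue); there is no depth.
- optics.get_calibration(name): a dict with "mtx" (3x3 intrinsics, pixels), "D" ([k1, k2, p1, p2, k3] as OpenCV has them; the pictures are not rectified), "world_from_camera" (4x4, takes a point from camera to world coordinates). Camera axes: x right, y up, looking along -z (the intrinsics and any distortion apply to the point x, -y, -z); pixel columns grow to the right and rows downward; lengths in m; the calibration is good to about 2 mm. A picture is of the moment at which its call begins: read the wrist's pose just before it. get_calibration takes no time and is no camera call; for the wrist camera it gives the pose at the moment of the call.
- ctrl.finish_job(): hands the job in, once; it reports no verdict.
The state is a dict: "t": time; "joints": joint angles; "joint_velocities": joint speeds; "joint_torque": joint torques, N m; "position": TCP position; "tool_rot": TCP orientation; "wrist_force": force on the tool from outside, world axes, zero at the start; "ft_torque": the same for the moment, N m; "width": finger opening in m.
Only numpy, scipy, OpenCV 4.12 (cv2) and the standard library are available. Lean on these libraries where they do the work, as an engineer would, in place of code of your own. Each camera call takes 0.05 s, during which the arm holds its last target.

TASK

A spice jar has strayed into the packet rack: take it out and stand it upright on the worktop, clear outside the rack. Then squeeze the divider's release lever against its fixed grip, keep it squeezed while you slide the divider along the rail to push the packets in the rack together against the end wall, and let go at the closest notch the packets allow, so that the catch locks there. Leave the packets in the rack upright and in it, and everything else on the worktop where it is.

Things in the scene. Friction and masses are not known exactly. Their poses are not given: they have to be found in the camera images.
- packet_rack: Low packet rack fixed on the worktop. Origin on the worktop, z up; at yaw 0 its +x points away from the robot, +y to the left. It covers x -0.112 to +0.068, y -0.205 to +0.177. Packets stand on the bare worktop in a lane between two 20 mm high guides (inner faces x = -0.060, +0.060). A notched rail lies in front at x = -0.090 (36 mm wide, up to 18 mm high). The jar must end wholly outside this outline.
- end_wall (a point): Foot of the inner face of the rack's wooden end wall, in the middle of the lane, at rack (0, +0.169, 0), axes as the rack's. The wall is 8 mm thick and 90 mm high, across the rack from x = -0.112 to +0.068; packets are pushed against it, towards +y.
- divider (a joint): Slide of the upright wooden divider along the rail, m; grows towards the end wall (+y of the rack). Its pushing face is at rack y = -0.135 + this value. Notches every 18 mm: 0, 0.018 ... 0.234, each with about 1 mm play either way; starts between 0 and 0.06. It slides with under 3 N (packets add a few N) while the lever is squeezed; with the lever free the catch locks it.
- push_face (a point): On the divider's flat pushing face, mid-lane, 50 mm above the worktop; axes as the rack's, moves with the divider. The divider is an 8 mm plate behind it (-y), 85 mm high, across the rack from x = -0.112 to +0.066.
- catch (a joint): Release lever on the divider, rad: 0 = sprung home, catch down in a notch; 0.24 = fully squeezed, at its stop. The catch clears the pins above 0.2. When let go it springs back; within 6 mm of a notch it draws the divider into it.
- squeeze_grip (a point): Middle of the divider's squeeze grip, above the rail, 95 mm above the worktop; axes as the rack's, moves with the divider. Fixed wooden grip: upright, 26 mm wide, 112 mm high, outer face 26 mm towards +y. Lever: 26 mm towards -y. Together 52 mm along the rack's y, squeezed to about 32 mm by 5 to 8 N. Pinch from above, fingers closing along the rack's y.
- lever_tip (a point): Middle of the black round bar (10 mm thick, 28 mm long) at the top of the steel release lever, about 105 mm above the worktop; the lever is 22 mm wide, leans out towards -y of the rack and swings towards the fixed grip (+y) about a pivot 18 mm above the worktop when squeezed.
- stray_jar: Spice jar with dark contents and black cap, 44 mm across, 120 mm high (cap from 101 mm up, 39 mm across), 0.16 kg. Origin: centre of its underside. It stands in the rack's lane, either between the packets or between divider and packets. Free worktop: world x 0.33 to 0.72 (then a 0.15 m high wire shelf), y -0.36 (stove) to +0.21 (sink rim).
- biscuit_pack: Clear stand-up pack of biscuits with a paper label, always in the rack's lane. 48 mm thick along the lane (44 mm when pushed up tight), 108 mm across it, 89 mm high, 0.2 kg. Origin: centre of its underside.
- tea_box: Square black tea carton, 74 mm along the lane, 72 mm across it, 81 mm high, 0.12 kg. Origin: centre of its underside. Either in the rack's lane next to the end wall (rack y about 0.12) or outside, beyond the end wall (rack y about 0.22), where it is to be left alone; the violet carton has the other place.
- violet_box: Flat orange and violet carton, 56 mm along the lane, 92 mm across it, 40 mm high, 0.12 kg. Origin: centre of its underside. In the rack's lane next to the end wall, or outside beyond it, whichever place the tea carton has not.
- pepper_mill: Dark wooden pepper mill, 58 mm across, 150 mm high, standing behind the rack; not to be disturbed. Origin: centre of its underside.
- supplement: White pill bottle with pale blue cap, 55 mm across, 96 mm high, standing in front of the rack; not to be disturbed. Origin: centre of its underside.
- mug: Mug, 82 mm across (118 mm with its handle), 98 mm high, at the front on the left; not to be disturbed. Origin: centre of its underside.
- teaspoon: Steel teaspoon lying at the front on the right, 137 mm long along its own x, 28 mm wide, 13 mm high; not to be disturbed. Origin: centre of its underside.
- oil_bottle: Oil bottle, 62 mm across, 237 mm high, at the back on the right, beside the stove; not to be disturbed. Origin: centre of its underside.

How it is judged:
By the outcome, as a careful person would: the job done as asked, in the order asked, and still so for the second after the job is handed in, with the robot touching nothing.
It also fails if it takes over 61 s, if anything falls off the work surface, if the arm or the gripper's body presses on something with over 40 N, if the wrist force passes 120 N, or if a joint passes its speed limit or range.

## Working session

There is one attempt and no reset: what is moved stays moved. The work goes in short steps, Python scripts to look and compute and a shell command to move; the robot and the scene stay as the last step left them, time stands still between calls to the robot, and variables do not carry over. Pictures are saved under pics/ and viewed, and the job is handed in when it is done.

```bash
ls; mkdir -p pics; cat > h.py <<'E'
import numpy as np, cv2
from cell import ctrl, optics
def snap(n,fn):
    im=optics.camera(n); cv2.imwrite('pics/'+fn,im[:,:,::-1]); return im
def ray(cal,uv):
    p=cv2.undistortPoints(np.array([[uv]],float),np.array(cal['mtx']),np.array(cal['D']))[0,0]
    T=np.array(cal['world_from_camera']); d=T[:3,:3]@np.array([p[0],-p[1],-1.0]); return T[:3,3],d
def onz(cal,uv,z):
    o,d=ray(cal,uv); return o+d*(z-o[2])/d[2]
def proj(cal,P):
    T=np.linalg.inv(np.array(cal['world_from_camera'])); p=T[:3,:3]@np.array(P)+T[:3,3]
    q=cv2.projectPoints(np.array([[p[0],-p[1],-p[2]]]),np.zeros(3),np.zeros(3),np.array(cal['mtx']),np.array(cal['D']))[0]
    return q[0,0]
E
python3 - <<'E'
from h import *
s=ctrl.sense(); print(s)
snap('scene','s0.png');snap('top','t0.png')
for n in('scene','top'):
    print(n,optics.get_calibration(n))
E
```

```text
pics
{'t': 0.0, 'joints': array([ 1.19451156,  0.59208762,  0.0483341 ,  1.60984009, -0.03333267,
        0.94270754, -0.03368575]), 'joint_velocities': array([ 0.00103745, -0.00113185, -0.00027557, -0.00173609, -0.00156627,
       -0.00031119, -0.00134057]), 'joint_torque': array([-6.56968714e-04, -5.48689306e+01,  1.54634770e+00, -1.98123765e+01,
        9.37118166e-03,  8.82611785e-03, -2.49822546e-05]), 'position': array([ 0.20205726, -0.69540411,  0.2301579 ]), 'tool_rot': array([-1.09730382e-03,  9.90016833e-01,  1.40944743e-01, -2.15539126e-04]), 'wrist_force': array([-0.40793752,  0.33178527, -0.21631244]), 'ft_torque': array([ 0.01944347,  0.05084129, -0.01882952]), 'width': 0.0855537431243108}
scene {'mtx': array([[460.81395411,   0.        , 329.46085654],
       [  0.        , 460.81395411, 238.230264  ],
       [  0.        ,   0.        ,   1.        ]]), 'D': array([-0.12202608,  0.        ,  0.        ,  0.        ,  0.        ]), 'world_from_camera': array([[-0.80853121,  0.35156749, -0.47188727,  0.08009071],
       [-0.58845125, -0.48516916,  0.646789  ,  0.547644  ],
       [-0.00155516,  0.80063174,  0.59915473,  0.67980867],
       [ 0.        ,  0.        ,  0.        ,  1.        ]])}
top {'mtx': array([[554.0951957 ,   0.        , 322.65755239],
       [  0.        , 554.0951957 , 244.57581968],
       [  0.        ,   0.        ,   1.        ]]), 'D': array([0.02676113, 0.        , 0.        , 0.        , 0.        ]), 'world_from_camera': array([[-0.019699  ,  0.99037595, -0.13699423,  0.36378605],
       [-0.99978818, -0.01869568,  0.00860678, -0.07481296],
       [ 0.00596275,  0.13713476,  0.99053445,  1.18615784],
       [ 0.        ,  0.        ,  0.        ,  1.        ]])}
```

View pics/s0.png

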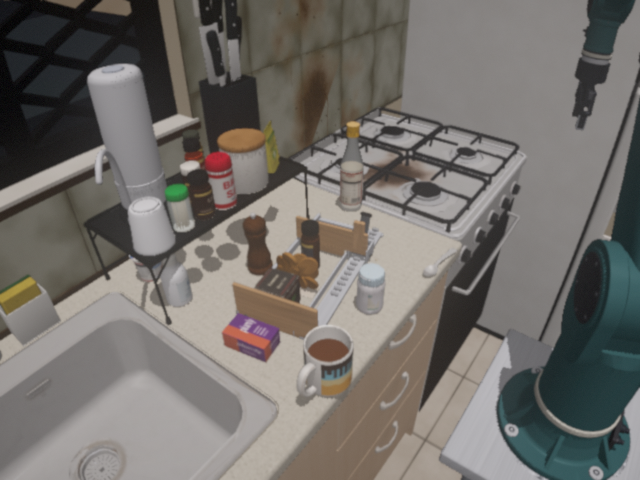

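View pics/t0.png

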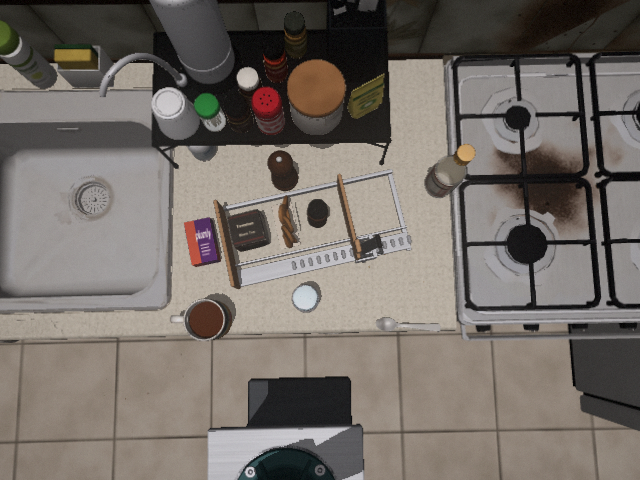

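The tea box and biscuits are in the rack with the jar between the biscuits (290,222) and the divider (348,215). The violet box is outside. I'll zoom in to measure.

```bash
python3 - <<'E'
import cv2
im=cv2.imread('pics/t0.png')[130:350,170:470]
cv2.imwrite('pics/t0z.png',cv2.resize(im,None,fx=2.66,fy=2.66,interpolation=cv2.INTER_CUBIC))
im=cv2.imread('pics/s0.png')[180:380,210:410]
cv2.imwrite('pics/s0z.png',cv2.resize(im,None,fx=3,fy=3,interpolation=cv2.INTER_CUBIC))
E
```

```text
(no output)
```

View pics/t0z.png

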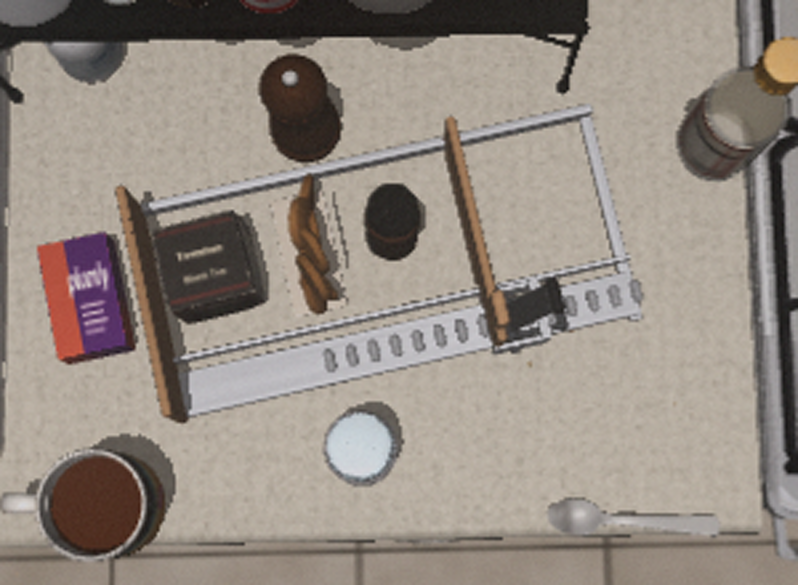

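View pics/s0z.png

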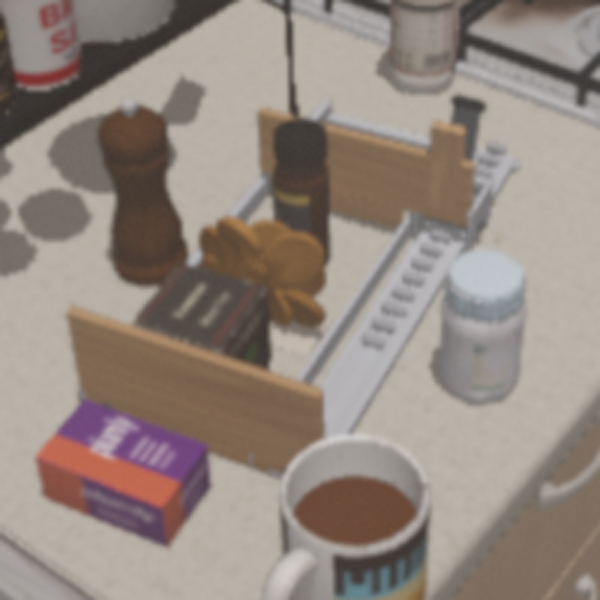

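```bash
python3 - <<'E'
from h import *
c=optics.get_calibration('top'); cs=optics.get_calibration('scene')
Z=lambda u,v:(u/2.66+170,v/2.66+130)
S=lambda u,v:(u/3+210,v/3+180)
def f(n,u,v,z): p=onz(c,Z(u,v),z); print(n,p.round(4)); return p[:2]
a=f('wall in far',128,187,.09);b=f('wall in near',187,416,.09)
d=b-a; print('len',np.hypot(*d),'yaw',np.degrees(np.arctan2(-d[1],-d[0])))
g=f('guide far right',591,112,.02);h=f('guide far left',150,205,.02); d=h-g; print(np.hypot(*d),'yaw',np.degrees(np.arctan2(-d[0],d[1])))
g=f('rail front right',638,318,.0);h=f('rail front left',190,414,.0); d=h-g; print(np.hypot(*d),'yaw',np.degrees(np.arctan2(-d[0],d[1])))
g=f('div far top +y edge',446,119,.085); h=f('div near +y',497,340,.085); d=h-g;print(np.hypot(*d))
f('div far -y',457,119,.085)
f('jar cap top',390,211,.12)
f('lever bar',553,290,.105); f('gripfixed',498,297,.112)
f('supp',361,446,.096); f('mill',290,78,.15); f('spoon',580,515,.01); f('oilbase',716,150,0.03)
f('tea TL',160,233,.081);f('tea BR',252,290,.081)
# scene check
for n,uv,z in [('jar',S(300,138),.12),('bar',S(468,102),.11),('wallR',S(322,392),.09),('wallL',S(70,312),.09)]:
    print('scene',n,onz(cs,uv,z).round(4))
E
```

```text
wall in far [0.6094 0.1245 0.09  ]
wall in near [0.4352 0.0798 0.09  ]
len 0.17988033729655212 yaw 14.386891525430803
guide far right [ 0.6805 -0.2385  0.02  ]
guide far left [0.61   0.1195 0.02  ]
0.36482799807870775 yaw 11.141724749665153
rail front right [ 0.5134 -0.2731  0.    ]
rail front left [0.4426 0.0901 0.    ]
0.3700672334700753 yaw 11.03880171055278
div far top +y edge [ 0.6594 -0.1179  0.085 ]
div near +y [ 0.4881 -0.1522  0.085 ]
0.17475878461253616
div far -y [ 0.6592 -0.1263  0.085 ]
jar cap top [ 0.5812 -0.0736  0.12  ]
lever bar [ 0.5223 -0.1934  0.105 ]
gripfixed [ 0.5168 -0.152   0.112 ]
supp [ 0.4102 -0.049   0.096 ]
mill [ 0.6744 -0.003   0.15  ]
spoon [ 0.3563 -0.2191  0.01  ]
oilbase [ 0.6445 -0.3363  0.03  ]
tea TL [0.5753 0.1017 0.081 ]
tea BR [0.5301 0.032  0.081 ]
scene jar [ 0.5794 -0.0674  0.12  ]
scene bar [ 0.516  -0.1878  0.11  ]
scene wallR [0.4361 0.0966 0.09  ]
scene wallL [0.607  0.1352 0.09  ]
```

```bash
python3 -m crank '[{"tx":0.02,"ty":-0.02},{"tx":0.036,"ty":-0.033},{"tx":0.036,"ty":-0.033},{"tx":0.036,"ty":-0.033},{"tx":0.036,"ty":-0.033},{"tx":0.036,"ty":-0.033},{"tx":0.036,"ty":-0.033},{"tx":0.036,"ty":-0.033},{"tx":0.036,"ty":-0.033},{"tx":0.036,"ty":-0.033}]' 0.0854; python3 -m crank '[{"tx":0.036,"ty":-0.033},{"tx":0.036,"ty":-0.033},{"tx":0.036,"ty":-0.033},{"roll":-10},{"roll":-10},{"roll":-10},{"roll":-10},{"roll":-10},{"roll":-10},{"roll":-10}]'; python3 -m crank '[{"roll":-10},{"roll":-5},{}]'; python3 - <<'E'
from h import *
print(ctrl.sense()); snap('wrist','w1.png'); print(optics.get_calibration('wrist'))
E
```

```text
{'t': 0.1, 'joints': array([ 1.19448084,  0.59201966,  0.04833274,  1.60972364, -0.03328376,
        0.94272365, -0.03374533]), 'joint_velocities': array([ 0.00013922, -0.00202007,  0.00198036, -0.00241343,  0.00043397,
       -0.00063032, -0.00070815]), 'joint_torque': array([ 4.60908283e-03, -5.49999404e+01,  1.55315571e+00, -1.98825377e+01,
        9.70627181e-03,  3.84388230e-03, -3.67888919e-07]), 'position': array([ 0.20209138, -0.69546446,  0.23025048]), 'tool_rot': array([-1.01172108e-03,  9.90016627e-01,  1.40946828e-01, -2.16922922e-04]), 'wrist_force': array([-0.09840282,  0.01416358,  0.08946886]), 'ft_torque': array([-0.00495445, -0.05825362,  0.01061802]), 'width': 0.08552399555546811}
{'mtx': array([[399.45878662,   0.        , 317.71809754],
       [  0.        , 399.45878662, 240.30701565],
       [  0.        ,   0.        ,   1.        ]]), 'D': array([-0.00690153,  0.        ,  0.        ,  0.        ,  0.        ]), 'world_from_camera': array([[ 0.2797352 ,  0.91751598,  0.28268826,  0.27535845],
       [-0.96007477,  0.26799574,  0.08021673, -0.6744336 ],
       [-0.00215912, -0.29384131,  0.95585178,  0.37337793],
       [ 0.        ,  0.        ,  0.        ,  1.        ]])}validation failed for argument at $[0]...
validation failed for argument at $[0]...
validation failed for argument at $[0]...
```

View pics/w1.png

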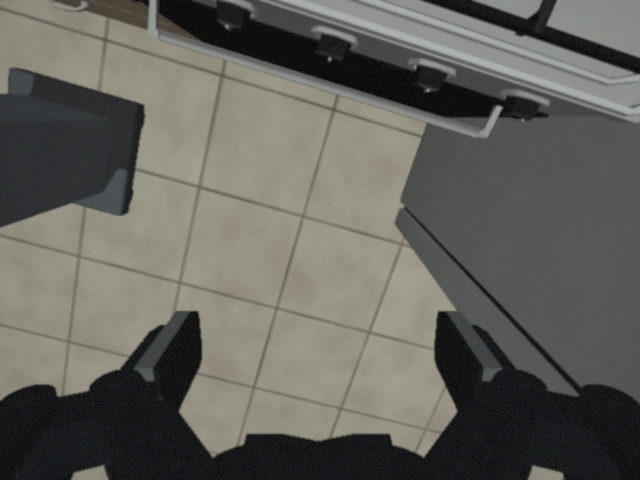

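```bash
python3 -m crank '[{"tx":0.036,"ty":-0.033,"tz":0,"roll":0},{"tx":0.036,"ty":-0.033,"tz":0,"roll":0},{"tx":0.036,"ty":-0.033,"tz":0,"roll":0},{"tx":0.036,"ty":-0.033,"tz":0,"roll":0},{"tx":0.036,"ty":-0.033,"tz":0,"roll":0}]' 0.0854
```

```text
t: 0.78
position: [0.3298, -0.4859, 0.2311]
tool_rot: [-0.0, 0.99, 0.141, -0.0]
wrist_force: [0.6, 0.5, 0.3]
width: 0.0851
```

```bash
python3 -m crank '[{"tx":0.04,"ty":-0.036,"tz":0,"roll":0},{"tx":0.04,"ty":-0.036,"tz":0,"roll":0},{"tx":0.04,"ty":-0.036,"tz":0,"roll":0},{"tx":0.04,"ty":-0.037,"tz":0,"roll":0},{"tx":0.04,"ty":-0.037,"tz":0,"roll":0},{"tx":0.04,"ty":-0.037,"tz":0,"roll":0},{"tx":0.04,"ty":-0.037,"tz":0,"roll":0},{"tx":0.04,"ty":-0.036,"tz":0,"roll":0},{"tx":0.036,"ty":-0.036,"tz":0,"roll":0},{"tx":0,"ty":0,"tz":0,"roll":0}]' &&  python3 -m crank '[{"tx":0,"ty":0,"tz":0,"roll":-10},{"tx":0,"ty":0,"tz":0,"roll":-10},{"tx":0,"ty":0,"tz":0,"roll":-10},{"tx":0,"ty":0,"tz":0,"roll":-10},{"tx":0,"ty":0,"tz":0,"roll":-10},{"tx":0,"ty":0,"tz":0,"roll":-10},{"tx":0,"ty":0,"tz":0,"roll":-10},{"tx":0,"ty":0,"tz":0,"roll":-10},{"tx":0,"ty":0,"tz":0,"roll":-5},{"tx":0,"ty":0,"tz":0,"roll":0}]'; python3 - <<'E'
from h import *
print(ctrl.sense()['joints'].round(2)); c=optics.get_calibration('wrist'); im=snap('wrist','w2.png')
import json; json.dump({k:np.array(v).tolist() for k,v in c.items()},open('w2.json','w'))
E
```

```text
t: 2.02
position: [0.5817, -0.0671, 0.2312]
tool_rot: [-0.001, 0.989, 0.145, 0.001]
wrist_force: [0.4, -0.3, 0.7]
width: 0.0852
t: 3.28
position: [0.5787, -0.0745, 0.2309]
tool_rot: [-0.0, 0.636, 0.772, -0.0]
wrist_force: [-0.0, 0.4, -0.4]
width: 0.0854
[ 0.37  0.44 -0.44  1.92  0.25  0.83 -0.  ]
```

View pics/w2.png

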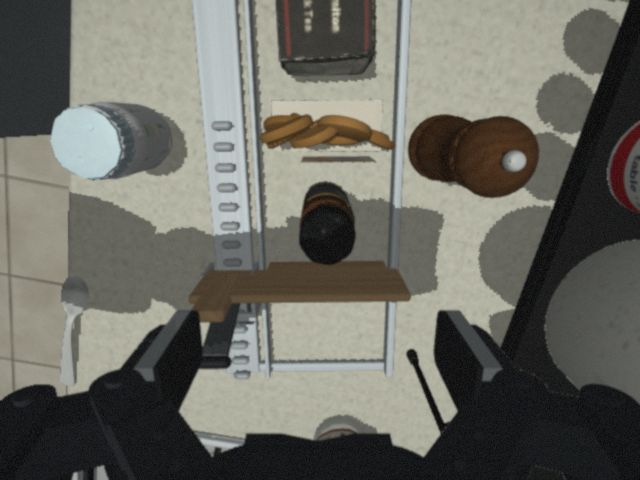

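The jar's cap top is at (327,237). The divider lies across y≈280, and the release bar is at (215,362). Casting rays to place them.

```bash
python3 - <<'E'
from h import *
import json
c=json.load(open('w2.json'))
im=cv2.imread('pics/w2.png')
for n,uv,z in [('cap',(327,237),.12),('jar bot back',(327,182),.1),('supp',(88,142),.096),('mill',(514,160),.15),('div L front',(196,300),.085),('div R front',(410,298),.085),('guideL top',(247,20),.02),('guideL bot',(266,360),.02),('guideR top',(405,20),.02),('guideR bot',(390,360),.02),('rail bot',(245,376),.01),('frame BR',(390,370),.02),('bar L',(203,362),.11),('bar R',(230,362),.11),('biscuit bottom edge',(320,160),.05)]:
    print(n,onz(c,uv,z).round(4))
cv2.imwrite('pics/w2z.png',cv2.resize(im[240:400,170:430],None,fx=3,fy=3,interpolation=cv2.INTER_CUBIC))
E
```

```text
cap [ 0.586  -0.0735  0.12  ]
jar bot back [ 0.5797 -0.0407  0.1   ]
supp [ 0.4153 -0.0458  0.096 ]
mill [ 0.6762 -0.0014  0.15  ]
div L front [ 0.4971 -0.1548  0.085 ]
div R front [ 0.6633 -0.1203  0.085 ]
guideL top [0.4958 0.0617 0.02  ]
guideL bot [ 0.5589 -0.2428  0.02  ]
guideR top [0.6189 0.0858 0.02  ]
guideR bot [ 0.6831 -0.2183  0.02  ]
rail bot [ 0.5398 -0.2734  0.01  ]
frame BR [ 0.6861 -0.2298  0.02  ]
bar L [ 0.5137 -0.1923  0.11  ]
bar R [ 0.534  -0.1882  0.11  ]
biscuit bottom edge [ 0.5733 -0.0318  0.05  ]
```

View pics/w2z.png

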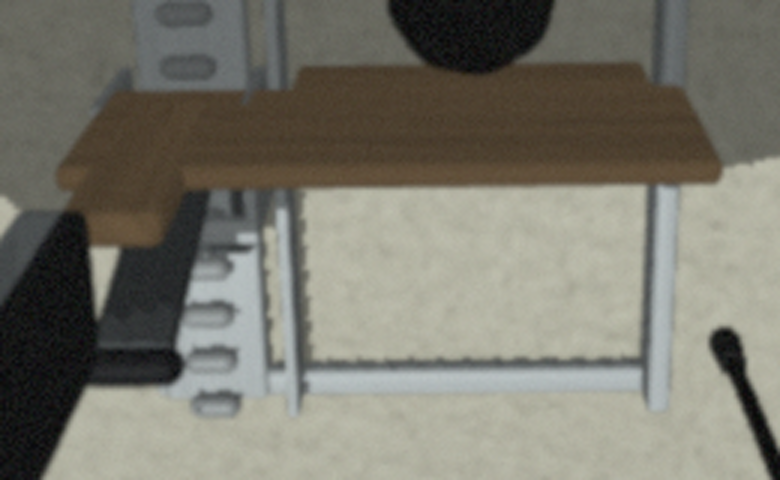

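```bash
python3 -m crank '[{"tx":0.001,"ty":0.004,"tz":0.03,"roll":0},{"tx":0,"ty":0,"tz":0.04,"roll":0},{"tx":0,"ty":0,"tz":0.04,"roll":0},{"tx":0,"ty":0,"tz":0.04,"roll":0},{"tx":0,"ty":0,"tz":0.018,"roll":0},{"tx":0,"ty":0,"tz":0,"roll":0}]' && python3 - <<'E'
from h import *
snap('scene','s1.png'); im=cv2.imread('pics/s1.png')[150:350,200:460]
cv2.imwrite('pics/s1z.png',cv2.resize(im,None,fx=3,fy=3))
E
```

```text
t: 4.08
position: [0.5825, -0.0716, 0.0625]
tool_rot: [-0.001, 0.635, 0.773, -0.001]
wrist_force: [0.2, 0.5, 0.3]
width: 0.0858
```

View pics/s1z.png

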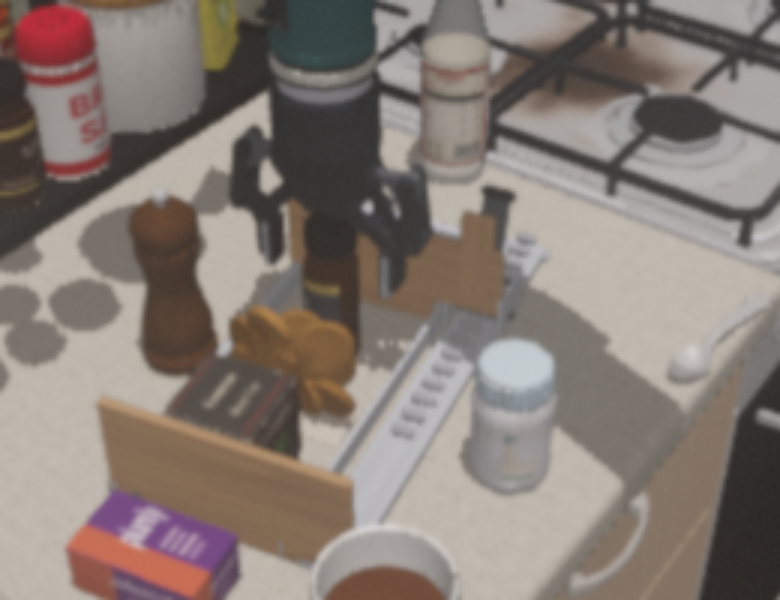

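The open fingers straddle the jar evenly, so I'll close.

```bash
python3 -m crank '[{"tx":0,"ty":0,"tz":0,"roll":0},{"tx":0,"ty":0,"tz":0,"roll":0},{"tx":0,"ty":0,"tz":0,"roll":0},{"tx":0,"ty":0,"tz":0,"roll":0},{"tx":0,"ty":0,"tz":0,"roll":0},{"tx":0,"ty":0,"tz":0,"roll":0},{"tx":0,"ty":0,"tz":0,"roll":0},{"tx":0,"ty":0,"tz":0,"roll":0}]' 0.03
```

```text
t: 5.12
position: [0.5843, -0.0715, 0.0647]
tool_rot: [0.001, 0.635, 0.773, 0.001]
wrist_force: [-0.7, -0.2, 6.7]
width: 0.0427
```

```bash
python3 -m crank '[{"tx":0,"ty":0,"tz":-0.02,"roll":0},{"tx":0,"ty":0,"tz":-0.03,"roll":0},{"tx":0,"ty":0,"tz":-0.04,"roll":0},{"tx":0,"ty":0,"tz":-0.04,"roll":0},{"tx":0,"ty":0,"tz":-0.03,"roll":0},{"tx":0,"ty":0,"tz":0,"roll":0}]' && python3 - <<'E'
from h import *
snap('scene','s2.png'); im=cv2.imread('pics/s2.png')[100:350,200:460]
cv2.imwrite('pics/s2z.png',cv2.resize(im,None,fx=2.4,fy=2.4))
s=ctrl.sense();R=__import__('scipy.spatial.transform',fromlist=['Rotation']).Rotation.from_quat(np.roll(s['tool_rot'],-1)).as_matrix()
print(s['position'],R.T@(np.array([.43,-.145,s['position'][2]])-s['position']))
E
```

```text
t: 5.88
position: [0.5847, -0.0715, 0.2258]
tool_rot: [0.002, 0.635, 0.773, 0.001]
wrist_force: [0.3, -0.4, -1.3]
width: 0.0431
[ 0.58329615 -0.0715972   0.22396685] [-0.04226111 -0.16462573 -0.00022151]
```

View pics/s2z.png

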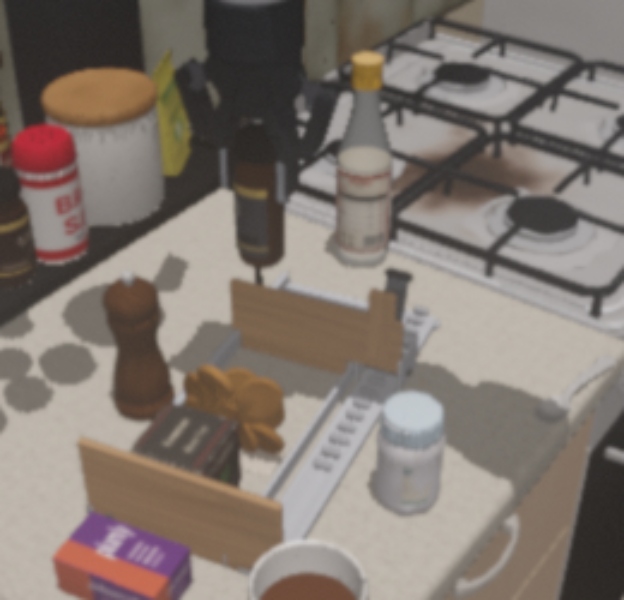

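```bash
python3 -m crank '[{"tx":-0.008,"ty":-0.03,"tz":0,"roll":0},{"tx":-0.01,"ty":-0.04,"tz":0,"roll":0},{"tx":-0.01,"ty":-0.04,"tz":0,"roll":0},{"tx":-0.008,"ty":-0.035,"tz":0,"roll":0},{"tx":-0.006,"ty":-0.02,"tz":0,"roll":0},{"tx":0,"ty":0,"tz":0,"roll":0},{"tx":0,"ty":0,"tz":0.03,"roll":0},{"tx":0,"ty":0,"tz":0.03,"roll":0},{"tx":0,"ty":0,"tz":0.03,"roll":0},{"tx":0,"ty":0,"tz":0,"roll":0}]' && python3 - <<'E'
from h import *
snap('scene','s3.png'); im=cv2.imread('pics/s3.png')[150:400,250:510]
cv2.imwrite('pics/s3z.png',cv2.resize(im,None,fx=2.4,fy=2.4))
print(ctrl.sense()['joints'].round(2))
E
```

```text
t: 7.18
position: [0.4299, -0.1434, 0.1316]
tool_rot: [-0.002, 0.634, 0.773, -0.0]
wrist_force: [-0.6, 0.4, -1.1]
width: 0.0428
[ 0.51  0.44 -0.37  2.27  0.34  0.48  0.06]
```

View pics/s3z.png

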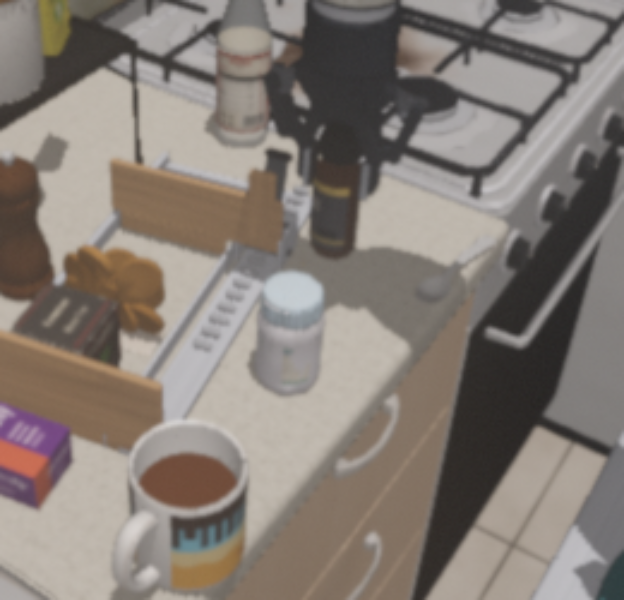

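```bash
python3 -m crank '[{"tx":0,"ty":0,"tz":0.03,"roll":0},{"tx":0,"ty":0,"tz":0.022,"roll":0},{"tx":0,"ty":0,"tz":0.010,"roll":0},{"tx":0,"ty":0,"tz":0.004,"roll":0},{"tx":0,"ty":0,"tz":0,"roll":0}]'
```

```text
t: 7.85
position: [0.4302, -0.1448, 0.0678]
tool_rot: [0.001, 0.635, 0.773, 0.0]
wrist_force: [-0.4, 1.3, -0.9]
width: 0.0425
```

```bash
python3 -m crank '[{"tx":0,"ty":0,"tz":0.002,"roll":0},{"tx":0,"ty":0,"tz":0.0,"roll":0}]';python3 -m crank '[{"tx":0,"ty":0,"tz":0.002,"roll":0},{"tx":0,"ty":0,"tz":0,"roll":0}]'
```

```text
t: 8.1
position: [0.4297, -0.1448, 0.0656]
tool_rot: [0.0, 0.635, 0.773, 0.0]
wrist_force: [0.2, -0.9, -2.0]
width: 0.0429
t: 8.35
position: [0.4298, -0.1449, 0.0646]
tool_rot: [0.001, 0.635, 0.773, -0.0]
wrist_force: [-0.1, 1.6, 14.0]
width: 0.0427
```

Contact with the worktop. Release gently, then rise.

```bash
python3 -m crank '[{"tx":0,"ty":0,"tz":-0.001,"roll":0},{"tx":0,"ty":0,"tz":0,"roll":0},{"tx":0,"ty":0,"tz":0,"roll":0}]' 0.07; python3 -m crank '[{"tx":0,"ty":0,"tz":-0.03,"roll":0},{"tx":0,"ty":0,"tz":-0.04,"roll":0},{"tx":0,"ty":0,"tz":-0.05,"roll":0},{"tx":0,"ty":0,"tz":-0.05,"roll":0},{"tx":0,"ty":0,"tz":0,"roll":10},{"tx":0,"ty":0,"tz":0,"roll":10},{"tx":0,"ty":0,"tz":0,"roll":10},{"tx":0,"ty":0,"tz":0,"roll":10},{"tx":0,"ty":0,"tz":0,"roll":10},{"tx":0,"ty":0,"tz":0,"roll":10}]' 0.0854;  python3 -m crank '[{"tx":0,"ty":0,"tz":0,"roll":10},{"tx":0,"ty":0,"tz":0,"roll":10},{"tx":0,"ty":0,"tz":0,"roll":9},{"tx":0,"ty":0,"tz":0,"roll":0}]'
python3 - <<'E'
from h import *
import json
c=optics.get_calibration('wrist'); json.dump({k:np.array(v).tolist() for k,v in c.items()},open('w4.json','w'))
snap('wrist','w4.png'); snap('scene','s4.png'); snap('top','t4.png')
im=cv2.imread('pics/s4.png')[150:400,250:510]
cv2.imwrite('pics/s4z.png',cv2.resize(im,None,fx=2.4,fy=2.4))
E
```

```text
t: 8.72
position: [0.4294, -0.1448, 0.0642]
tool_rot: [-0.0, 0.635, 0.773, -0.0]
wrist_force: [-0.4, -0.0, 0.8]
width: 0.07
t: 9.98
position: [0.429, -0.1447, 0.234]
tool_rot: [-0.0, 0.937, 0.349, -0.0]
wrist_force: [-0.0, 0.1, -0.2]
width: 0.0853
t: 10.48
position: [0.4292, -0.1446, 0.234]
tool_rot: [-0.0, 0.994, 0.107, -0.0]
wrist_force: [0.2, 0.1, 0.6]
width: 0.0854
```

View pics/s4z.png

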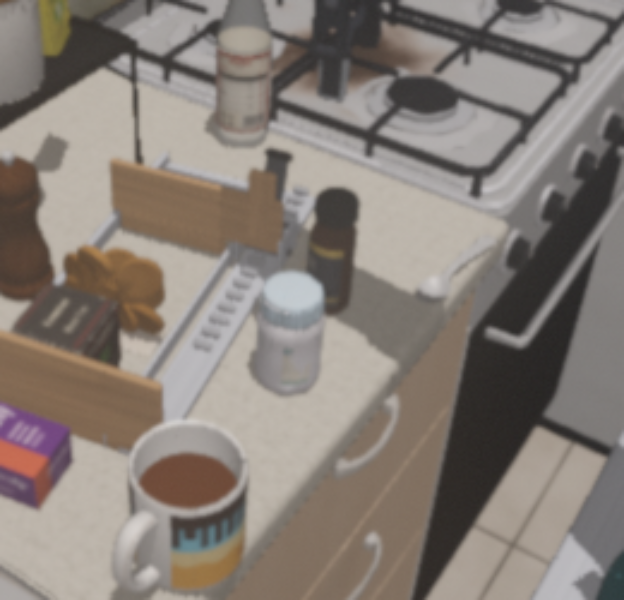

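View pics/w4.png

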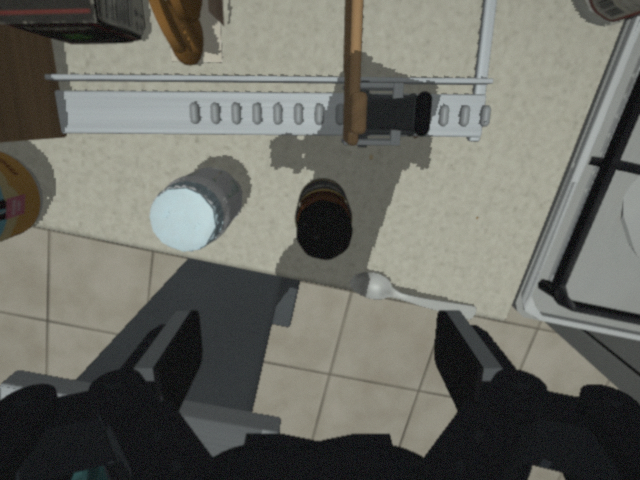

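View pics/t4.png

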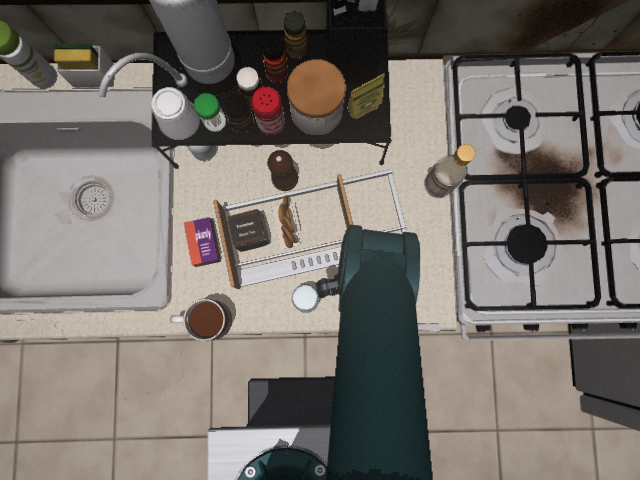

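```bash
python3 - <<'E'
from h import *
import json
im=cv2.imread('pics/w4.png')
cv2.imwrite('pics/w4z.png',cv2.resize(im[60:160,300:500],None,fx=4,fy=4,interpolation=cv2.INTER_CUBIC))
c=json.load(open('w4.json'))
for n,uv,z in [('bar',(424,114),.11),('bar top',(424,94),.11),('bar bot',(423,134),.11),('rail guide L',(50,77),.02),('rail guide R',(488,80),.02),('rail frontL',(66,131),.005),('rail front R',(478,138),.005),('cap',(324,230),.12),('grip L',(346,120),.112),('gripR',(366,120),.112)]: print(n,onz(c,uv,z).round(4))
E
```

```text
bar [ 0.5201 -0.1937  0.11  ]
bar top [ 0.5317 -0.1903  0.11  ]
bar bot [ 0.5081 -0.1967  0.11  ]
rail guide L [0.4875 0.0971 0.02  ]
rail guide R [ 0.5632 -0.2602  0.02  ]
rail frontL [0.4438 0.0913 0.005 ]
rail front R [ 0.5172 -0.2733  0.005 ]
cap [ 0.4342 -0.1475  0.12  ]
grip L [ 0.5059 -0.1459  0.112 ]
gripR [ 0.5086 -0.1583  0.112 ]
```

View pics/w4z.png

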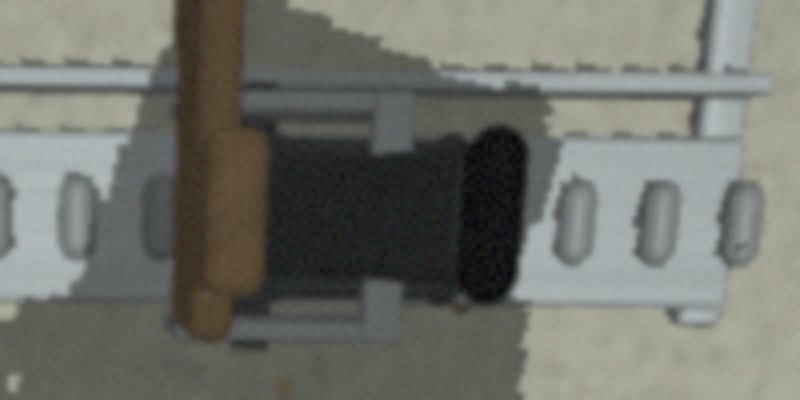

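```bash
python3 -m crank '[{"tx":0.02,"ty":0.01,"tz":0,"roll":0.6},{"tx":0.03,"ty":0.015,"tz":0,"roll":0},{"tx":0.029,"ty":0.017,"tz":0,"roll":0},{"tx":0,"ty":0,"tz":0.03,"roll":0},{"tx":0,"ty":0,"tz":0.04,"roll":0},{"tx":0,"ty":0,"tz":0.02,"roll":0},{"tx":0,"ty":0,"tz":0,"roll":0}]' 0.0854; python3 - <<'E'
from h import *
import json
c=optics.get_calibration('wrist'); json.dump({k:np.array(v).tolist() for k,v in c.items()},open('w5.json','w'))
snap('wrist','w5.png')
snap('scene','s5.png')
im=cv2.imread('pics/s5.png')[150:300,250:450]
cv2.imwrite('pics/s5z.png',cv2.resize(im,None,fx=4,fy=4))
E
```

```text
t: 11.5
position: [0.514, -0.1695, 0.1427]
tool_rot: [-0.001, 0.995, 0.102, -0.002]
wrist_force: [-0.1, -0.1, -0.5]
width: 0.0855
```

View pics/w5.png

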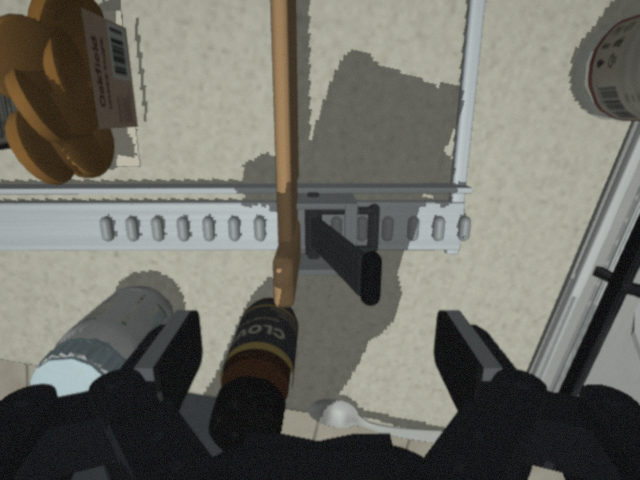

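View pics/s5z.png

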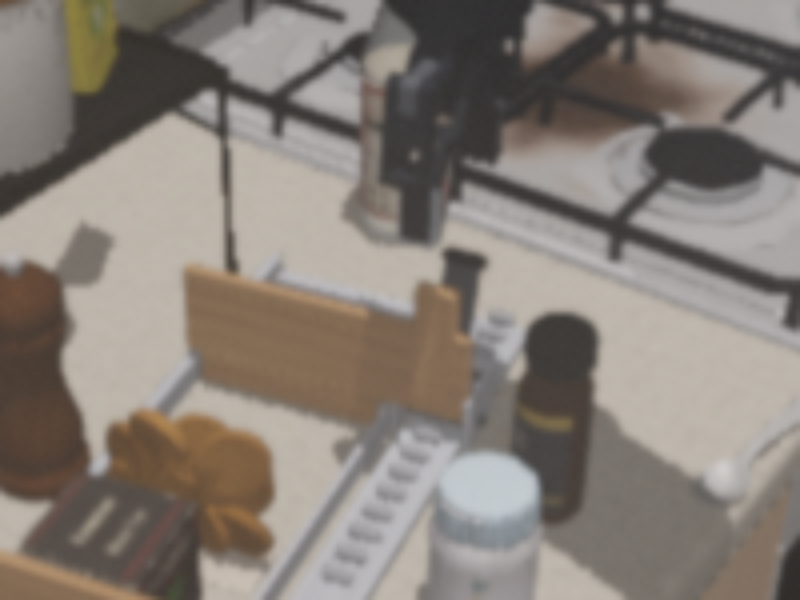

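```bash
python3 - <<'E'
from h import *
import json
c=json.load(open('w5.json')); X=np.array([.979,.203]);Y=np.array([-.203,.979]); tcp=np.array([.514,-.1695])
for n,uv,z in [('bar top end',(370,257),.11),('bar bot end',(371,300),.11),('bar mid',(370,279),.11),('bar right',(381,279),.105),('grip L',(273,285),.112),('grip far',(284,258),.112),('grip near',(284,305),.112)]:
    p=onz(c,uv,z); print(n,p.round(4),'rel tcp rack x,y',X@(p[:2]-tcp),Y@(p[:2]-tcp))
E
```

```text
bar top end [ 0.5326 -0.1902  0.11  ] rel tcp rack x,y 0.013989708343164556 -0.024000074341200453
bar bot end [ 0.5113 -0.1959  0.11  ] rel tcp rack x,y -0.008017664546217064 -0.025337122949532564
bar mid [ 0.5218 -0.1928  0.11  ] rel tcp rack x,y 0.002921081675889217 -0.024429482549595507
bar right [ 0.521  -0.1992  0.105 ] rel tcp rack x,y 0.0008213000275525146 -0.030487214584876892
grip L [ 0.5103 -0.1484  0.112 ] rel tcp rack x,y 0.0006723188377639718 0.021430625070960926
grip far [ 0.5247 -0.151   0.112 ] rel tcp rack x,y 0.014190176619385661 0.01590160805779679
grip near [ 0.5011 -0.1553  0.112 ] rel tcp rack x,y -0.009720663712237487 0.016509193222695326
```

```bash
python3 -m crank '[{"tx":0.002,"ty":0,"tz":0.02,"roll":0},{"tx":0,"ty":0,"tz":0.03,"roll":0},{"tx":0,"ty":0,"tz":0.015,"roll":0},{"tx":0,"ty":0,"tz":0,"roll":0}]' 0.0854;  python3 -m crank '[{"tx":0,"ty":-0.0055,"tz":0,"roll":0},{"tx":0,"ty":0,"tz":0,"roll":0}]' 0.07
```

```text
t: 12.1
position: [0.5172, -0.1693, 0.0792]
tool_rot: [-0.0, 0.995, 0.101, -0.0]
wrist_force: [-0.3, -1.4, 0.7]
width: 0.0852
t: 12.35
position: [0.517, -0.1643, 0.0804]
tool_rot: [0.001, 0.995, 0.101, 0.001]
wrist_force: [0.9, -0.9, -0.1]
width: 0.0703
```

```bash
python3 -m crank '[{"tx":0,"ty":0,"tz":0,"roll":0},{"tx":0,"ty":0,"tz":0,"roll":0},{"tx":0,"ty":0,"tz":0,"roll":0},{"tx":0,"ty":0,"tz":0,"roll":0},{"tx":0,"ty":0,"tz":0,"roll":0},{"tx":0,"ty":0,"tz":0,"roll":0}]' 0.028; python3 - <<'E'
from h import *
snap('scene','s6.png')
im=cv2.imread('pics/s6.png')[150:300,250:450]
cv2.imwrite('pics/s6z.png',cv2.resize(im,None,fx=4,fy=4))
E
```

```text
t: 13.1
position: [0.518, -0.1643, 0.0813]
tool_rot: [0.001, 0.995, 0.101, 0.002]
wrist_force: [-0.4, -0.9, 10.4]
width: 0.0289
```

View pics/s6z.png

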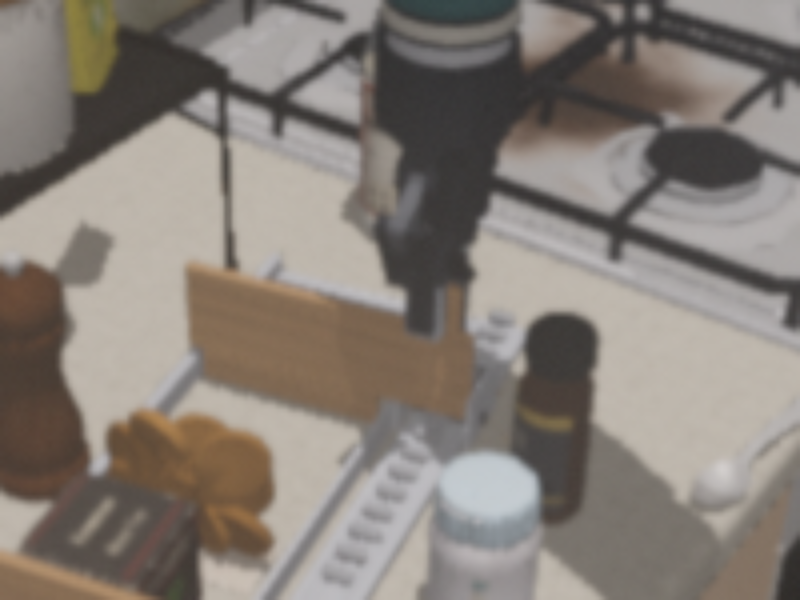

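```bash
python3 -m crank '[{"tx":0,"ty":0,"tz":0,"roll":0},{"tx":0,"ty":0,"tz":0,"roll":0}]' 0.01; python3 - <<'E'
from h import *
import json
c=optics.get_calibration('wrist'); json.dump({k:np.array(v).tolist() for k,v in c.items()},open('w7.json','w'))
snap('wrist','w7.png')
E
```

```text
t: 13.4
position: [0.518, -0.1641, 0.0814]
tool_rot: [0.001, 0.995, 0.101, 0.002]
wrist_force: [-1.9, -0.4, 12.3]
width: 0.0275
```

View pics/w7.png

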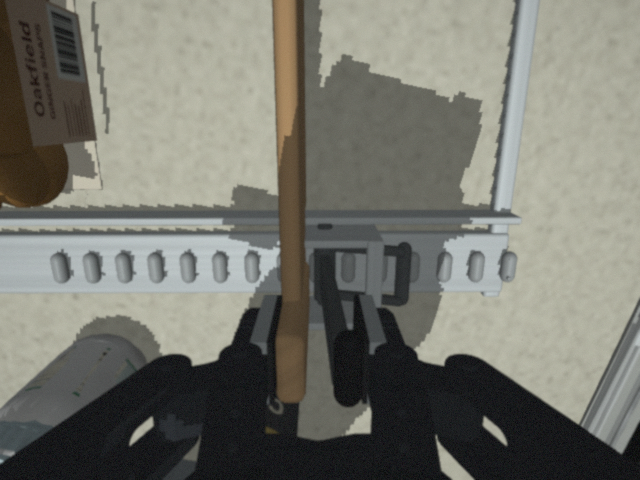

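```bash
python3 -m crank '[{"tx":0,"ty":-0.004,"tz":0,"roll":0},{"tx":0,"ty":-0.008,"tz":0,"roll":0},{"tx":0,"ty":-0.008,"tz":0,"roll":0},{"tx":0,"ty":0,"tz":0,"roll":0}]'; python3 - <<'E'
from h import *
snap('wrist','w8.png');snap('scene','s8.png')
im=cv2.imread('pics/s8.png')[150:300,250:450]
cv2.imwrite('pics/s8z.png',cv2.resize(im,None,fx=4,fy=4))
E
```

```text
t: 13.95
position: [0.5137, -0.1434, 0.0814]
tool_rot: [0.0, 0.995, 0.102, 0.002]
wrist_force: [-0.9, 0.3, 13.8]
width: 0.0273
```

View pics/w8.png

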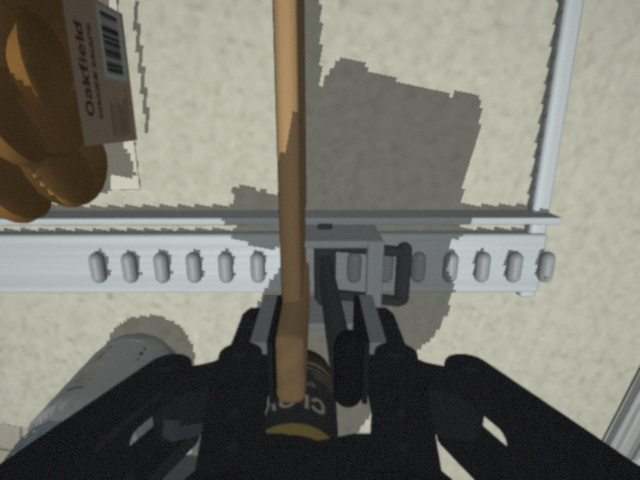

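View pics/s8z.png

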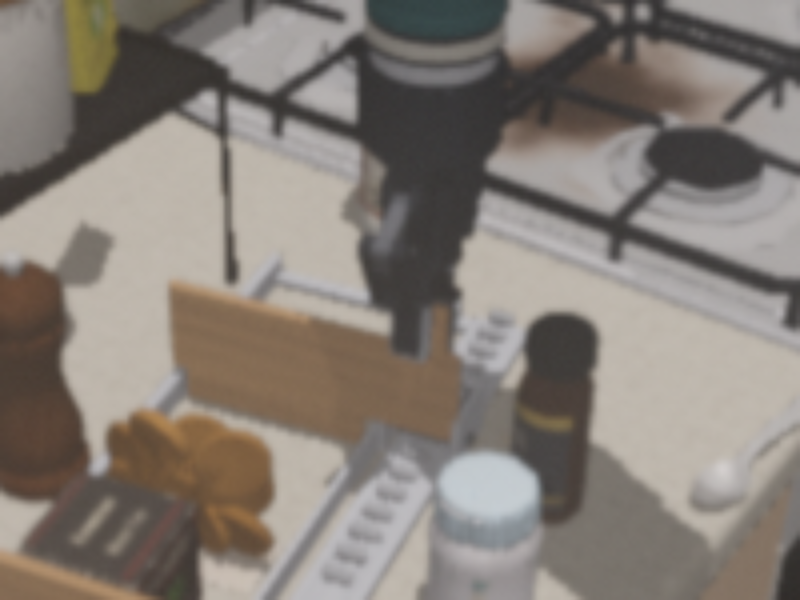

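```bash
python3 -m crank '[{"tx":0,"ty":-0.008,"tz":0,"roll":0},{"tx":0,"ty":-0.008,"tz":0,"roll":0},{"tx":0,"ty":-0.008,"tz":0,"roll":0},{"tx":0,"ty":-0.008,"tz":0,"roll":0},{"tx":0,"ty":-0.008,"tz":0,"roll":0},{"tx":0,"ty":-0.008,"tz":0,"roll":0},{"tx":0,"ty":-0.008,"tz":0,"roll":0},{"tx":0,"ty":-0.008,"tz":0,"roll":0},{"tx":0,"ty":-0.006,"tz":0,"roll":0},{"tx":0,"ty":0,"tz":0,"roll":0}]'; python3 - <<'E'
from h import *
snap('scene','s9.png'); snap('top','t9.png')
im=cv2.imread('pics/s9.png')[180:380,200:400]
cv2.imwrite('pics/s9z.png',cv2.resize(im,None,fx=3,fy=3))
p=ctrl.sense()['position'][:2]; print((p-[.518,-.1641])@np.array([-.203,.979]))
E
```

```text
t: 15.3
position: [0.4994, -0.0748, 0.0814]
tool_rot: [-0.0, 0.995, 0.102, 0.001]
wrist_force: [-1.9, 1.4, 14.8]
width: 0.0277
0.0911722581576745
```

View pics/s9z.png

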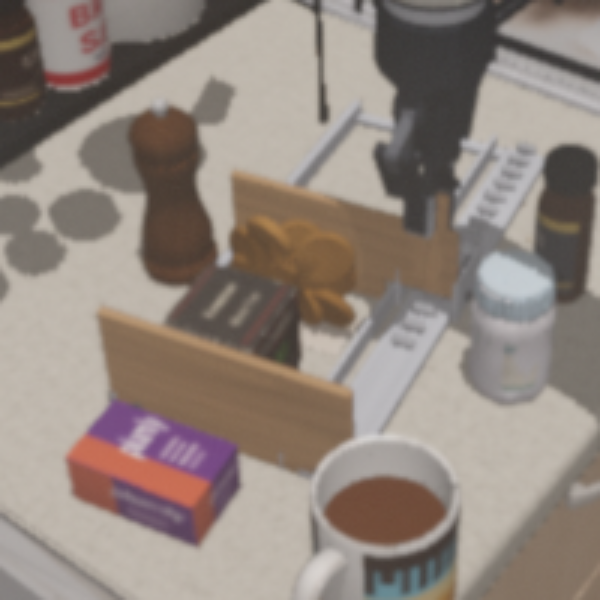

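```bash
cat > d.py <<'E'
from h import *
s=ctrl.sense();p=s['position'][:2]; print('disp',((p-[.518,-.1641])@np.array([-.203,.979])).round(4),'Fy',s['wrist_force']@np.array([-.203,.979,0]))
E
for i in 1 2; do python3 -m crank '[{"tx":0,"ty":-0.005,"tz":0,"roll":0},{"tx":0,"ty":-0.005,"tz":0,"roll":0},{"tx":0,"ty":0,"tz":0,"roll":0}]'; python3 d.py; done;  python3 -m crank '[{"tx":0,"ty":-0.005,"tz":0,"roll":0},{"tx":0,"ty":0,"tz":0,"roll":0}]'; python3 d.py
```

```text
t: 15.78
position: [0.4974, -0.0652, 0.0814]
tool_rot: [0.0, 0.995, 0.102, 0.002]
wrist_force: [-0.8, 0.5, 15.8]
width: 0.0276
disp 0.101 Fy 0.6052930613486536
t: 16.15
position: [0.4954, -0.056, 0.0814]
tool_rot: [0.0, 0.995, 0.101, 0.002]
wrist_force: [-1.3, -1.5, 15.1]
width: 0.028
disp 0.1104 Fy -1.1752400068374618
t: 16.4
position: [0.4945, -0.0513, 0.0814]
tool_rot: [0.0, 0.995, 0.101, 0.002]
wrist_force: [-0.5, -2.1, 15.1]
width: 0.0276
disp 0.1152 Fy -1.9006484159686792
```

```bash

for i in 1 2; do python3 -m crank '[{"tx":0,"ty":-0.0025,"tz":0,"roll":0},{"tx":0,"ty":-0.0025,"tz":0,"roll":0},{"tx":0,"ty":0,"tz":0,"roll":0}]'; python3 d.py; done; python3 - <<'E'
from h import *
snap('scene','s10.png'); snap('top','t10.png')
im=cv2.imread('pics/s10.png')[180:380,200:400]
cv2.imwrite('pics/s10z.png',cv2.resize(im,None,fx=3,fy=3))
im=cv2.imread('pics/t10.png')[160:310,170:370]
cv2.imwrite('pics/t10z.png',cv2.resize(im,None,fx=4,fy=4))
E
```

```text
t: 16.77
position: [0.4935, -0.0469, 0.0814]
tool_rot: [0.001, 0.995, 0.101, 0.002]
wrist_force: [-0.9, -2.8, 14.1]
width: 0.0273
disp 0.1197 Fy -2.5381127604495624
t: 17.15
position: [0.4925, -0.0419, 0.0814]
tool_rot: [0.001, 0.995, 0.101, 0.002]
wrist_force: [-2.1, -2.6, 14.7]
width: 0.0274
disp 0.1248 Fy -2.115553079999195
```

View pics/s10z.png

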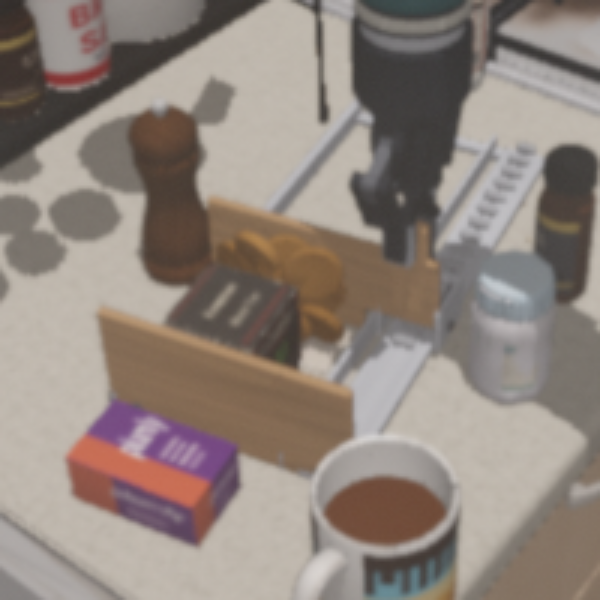

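View pics/t10z.png

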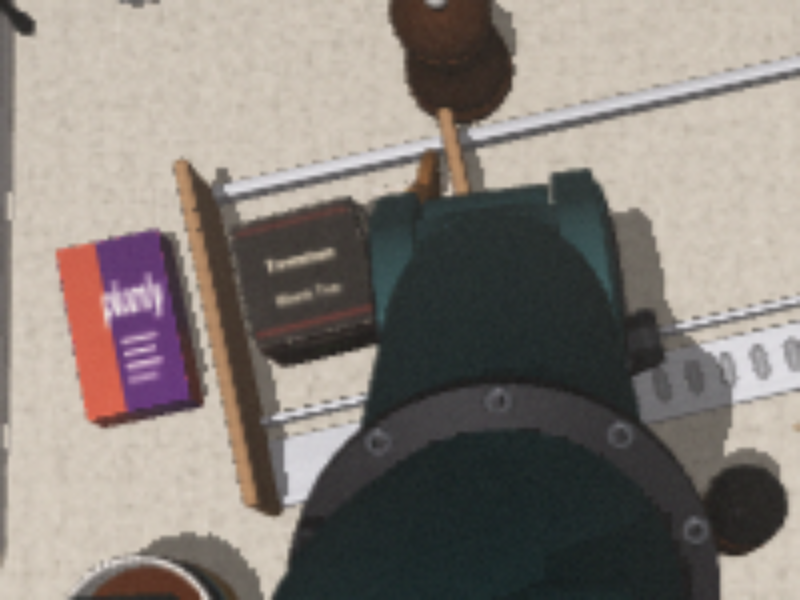

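```bash

for i in 1 2 3; do python3 -m crank '[{"tx":0,"ty":-0.002,"tz":0,"roll":0},{"tx":0,"ty":0,"tz":0,"roll":0}]'; python3 d.py; done
```

```text
t: 17.5
position: [0.4922, -0.0403, 0.0814]
tool_rot: [0.001, 0.995, 0.101, 0.002]
wrist_force: [-2.6, -3.3, 15.2]
width: 0.0275
disp 0.1264 Fy -2.6959951839631464
t: 17.75
position: [0.4918, -0.0385, 0.0814]
tool_rot: [0.001, 0.995, 0.101, 0.002]
wrist_force: [-0.6, -3.6, 15.6]
width: 0.0277
disp 0.1283 Fy -3.3935415432202416
t: 18.0
position: [0.4914, -0.0366, 0.0814]
tool_rot: [0.001, 0.995, 0.101, 0.002]
wrist_force: [-0.7, -4.0, 15.1]
width: 0.0274
disp 0.1302 Fy -3.767380589270869
```

```bash

for i in 1 2 ; do python3 -m crank '[{"tx":0,"ty":-0.002,"tz":0,"roll":0},{"tx":0,"ty":0,"tz":0,"roll":0}]'; python3 d.py; done;  python3 - <<'E'
from h import *
im=snap('scene','s11.png'); snap('wrist','w11.png')
im=cv2.imread('pics/s11.png')[230:350,230:390]
cv2.imwrite('pics/s11z.png',cv2.resize(im,None,fx=4.5,fy=4.5,interpolation=cv2.INTER_CUBIC))
E
```

```text
t: 18.25
position: [0.491, -0.0347, 0.0814]
tool_rot: [0.001, 0.995, 0.101, 0.002]
wrist_force: [-1.5, -3.9, 14.9]
width: 0.0277
disp 0.1322 Fy -3.504182849380585
t: 18.5
position: [0.4906, -0.0327, 0.0814]
tool_rot: [0.001, 0.995, 0.101, 0.002]
wrist_force: [-1.6, -3.5, 15.1]
width: 0.0276
disp 0.1342 Fy -3.129863510122916
```

View pics/s11z.png

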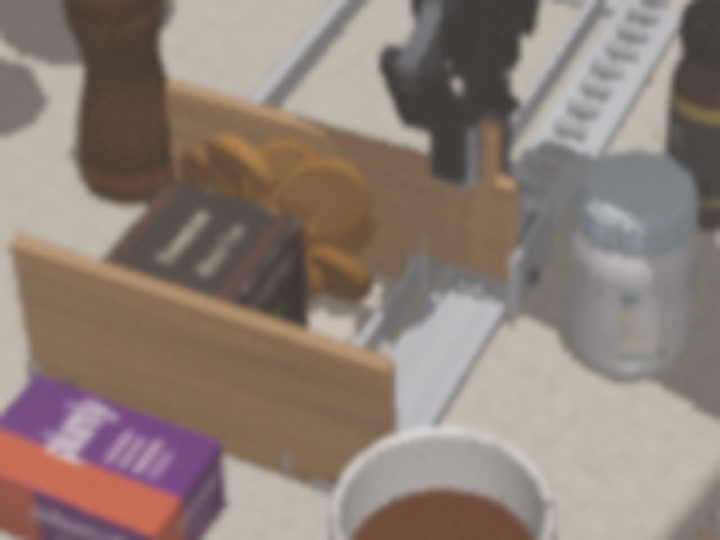

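View pics/w11.png

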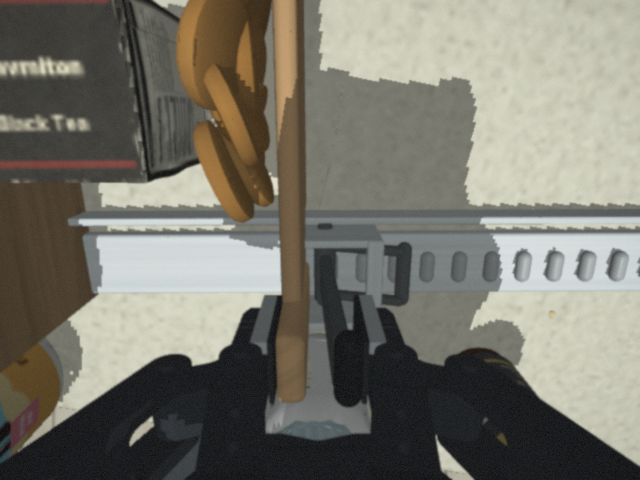

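```bash
python3 - <<'E'
from h import *
c=optics.get_calibration('top'); Y=np.array([-.203,.979])
Z=lambda u,v:(u/4+170,v/4+160)
for n,uv,z in [('div + far',Z(441,110),.085),('wall in far',Z(188,162),.09),('wall in near',Z(280,512),.09),('wall out far',Z(178,162),.09),('wall out near',Z(245,500),.09),('tea far right',Z(350,200),.081),('tea far left',Z(233,233),.081),('tea nearleft',Z(270,350),.081),('tea nearright',Z(376,328),.081)]:
    p=onz(c,uv,z); print(n,p.round(4),(p[:2]@Y).round(4))
s=optics.get_calibration('scene')
S=lambda u,v:(u/4.5+230,v/4.5+230)
for n,uv,z in [('wall in near top',S(395,365),.09),('wall in far top',S(15,240),.09),('wall in mid',S(200,300),.09),('div near top',S(517,187),.085),('div far top',S(170,82),.085),('tea left near top',S(303,240),.081),('tea top far',S(185,188),.081)]:
    p=onz(s,uv,z); print('scene',n,p.round(4),(p[:2]@Y).round(4))
E
```

```text
div + far [ 6.349e-01 -5.000e-04  8.500e-02] -0.1293
wall in far [0.609  0.1267 0.09  ] 0.0004
wall in near [0.432  0.0804 0.09  ] -0.009
wall out far [0.6091 0.1318 0.09  ] 0.0053
wall out near [0.4383 0.0976 0.09  ] 0.0066
tea far right [0.5899 0.0464 0.081 ] -0.0744
tea far left [0.574  0.1055 0.081 ] -0.0132
tea nearleft [0.5139 0.0868 0.081 ] -0.0194
tea nearright [0.5241 0.0335 0.081 ] -0.0736
scene wall in near top [0.4348 0.097  0.09  ] 0.0067
scene wall in far top [0.6084 0.1339 0.09  ] 0.0076
scene wall in mid [0.5211 0.1147 0.09  ] 0.0065
scene div near top [ 0.4597 -0.0238  0.085 ] -0.1167
scene div far top [0.6328 0.0098 0.085 ] -0.1188
scene tea left near top [0.5166 0.0544 0.081 ] -0.0516
scene tea top far [0.58   0.0588 0.081 ] -0.0602
```

```bash

for i in 1 2 ; do python3 -m crank '[{"tx":0,"ty":-0.0015,"tz":0,"roll":0},{"tx":0,"ty":0,"tz":0,"roll":0}]'; python3 d.py; done;  python3 - <<'E'
from h import *
im=snap('top','t12.png'); im=cv2.imread('pics/t12.png')[160:310,170:370]
cv2.imwrite('pics/t12z.png',cv2.resize(im,None,fx=4,fy=4,interpolation=cv2.INTER_CUBIC))
E
```

```text
t: 18.85
position: [0.4905, -0.0323, 0.0814]
tool_rot: [0.001, 0.995, 0.101, 0.002]
wrist_force: [-1.1, -6.4, 14.9]
width: 0.0273
disp 0.1346 Fy -6.0049836134543835
t: 19.1
position: [0.4905, -0.0323, 0.0814]
tool_rot: [0.002, 0.995, 0.1, 0.002]
wrist_force: [-0.4, -8.4, 14.2]
width: 0.0274
disp 0.1346 Fy -8.163881809288391
```

View pics/t12z.png

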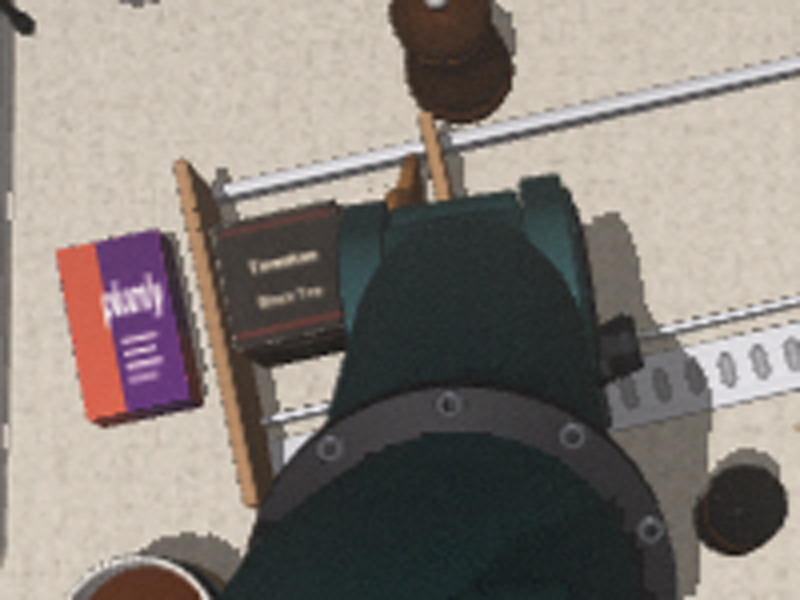

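Packets are tight: the divider stalled at 0.1346 with force rising past 8 N. That puts the closest notch at 0.126 from the start, so I'll back off to about 0.127 and let go.

```bash

python3 -m crank '[{"tx":0,"ty":0.005,"tz":0,"roll":0},{"tx":0,"ty":0.005,"tz":0,"roll":0},{"tx":0,"ty":0,"tz":0,"roll":0}]'; python3 d.py; python3 - <<'E'
from h import *
snap('wrist','w13.png')
E
```

```text
t: 19.52
position: [0.4918, -0.0386, 0.0814]
tool_rot: [0.0, 0.995, 0.101, 0.002]
wrist_force: [-1.6, -1.2, 15.4]
width: 0.0272
disp 0.1282 Fy -0.7980283875461378
```

View pics/w13.png

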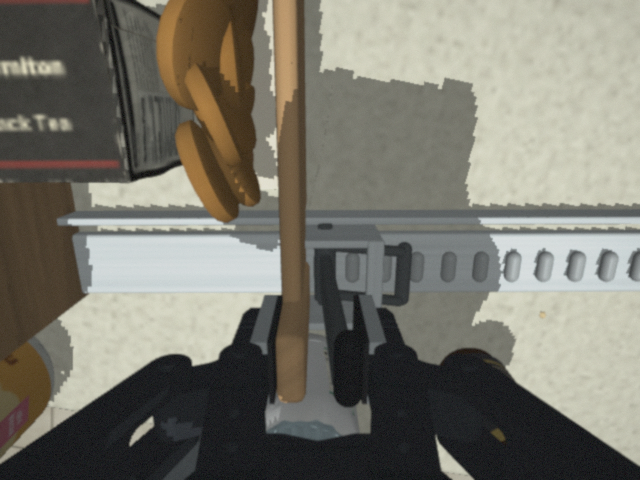

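Pins sit about 4 px (2 mm) past the phase they had when the divider was locked, so back 2 mm and release.

```bash

python3 -m crank '[{"tx":0,"ty":0.002,"tz":0,"roll":0},{"tx":0,"ty":0,"tz":0,"roll":0}]'; python3 d.py; python3 -m crank '[{"tx":0,"ty":0,"tz":0,"roll":0},{"tx":0,"ty":0,"tz":0,"roll":0},{"tx":0,"ty":0.003,"tz":0,"roll":0},{"tx":0,"ty":0.004,"tz":0,"roll":0},{"tx":0,"ty":0,"tz":0,"roll":0},{"tx":0,"ty":0,"tz":0,"roll":0}]' 0.0854; python3 - <<'E'
from h import *
snap('wrist','w14.png')
E
```

```text
t: 19.82
position: [0.4921, -0.04, 0.0814]
tool_rot: [-0.0, 0.995, 0.101, 0.001]
wrist_force: [-1.8, 0.6, 16.3]
width: 0.0276
disp 0.1268 Fy 0.9156120029575867
t: 20.58
position: [0.4922, -0.0472, 0.0792]
tool_rot: [-0.0, 0.995, 0.101, -0.0]
wrist_force: [-0.8, -0.3, -0.6]
width: 0.0851
```

View pics/w14.png

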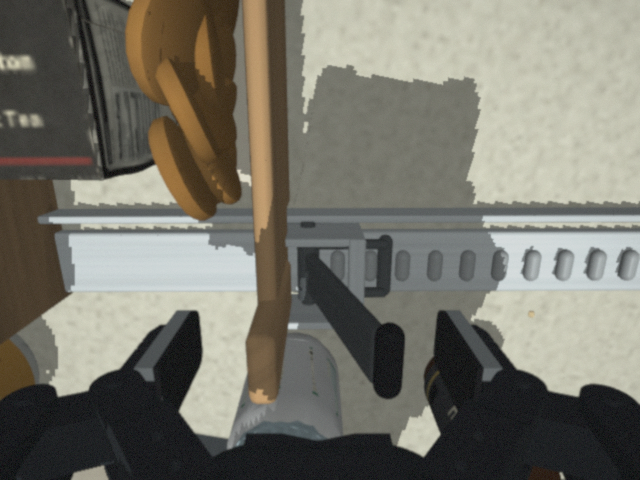

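The lever has sprung back and nothing is in contact. Rising, then backing away for a check.

```bash

python3 -m crank '[{"tx":0,"ty":0,"tz":-0.02,"roll":0},{"tx":0,"ty":0,"tz":-0.04,"roll":0},{"tx":0,"ty":0,"tz":-0.05,"roll":0},{"tx":0,"ty":0,"tz":-0.05,"roll":0},{"tx":0,"ty":0.04,"tz":0,"roll":0},{"tx":0,"ty":0.06,"tz":0,"roll":0},{"tx":0,"ty":0.06,"tz":0,"roll":0},{"tx":0,"ty":0.06,"tz":0,"roll":0},{"tx":0,"ty":0.06,"tz":0,"roll":0},{"tx":0,"ty":0,"tz":0,"roll":0}]'; python3 - <<'E'
from h import *
snap('top','t15.png');snap('scene','s15.png')
im=cv2.imread('pics/t15.png')[130:350,170:470]
cv2.imwrite('pics/t15z.png',cv2.resize(im,None,fx=2.66,fy=2.66,interpolation=cv2.INTER_CUBIC))
im=cv2.imread('pics/s15.png')[180:380,210:410]
cv2.imwrite('pics/s15z.png',cv2.resize(im,None,fx=3,fy=3,interpolation=cv2.INTER_CUBIC))
E
```

```text
t: 21.88
position: [0.5476, -0.3285, 0.239]
tool_rot: [0.002, 0.995, 0.097, -0.0]
wrist_force: [-0.2, -0.4, -0.0]
width: 0.0855
```

View pics/t15z.png

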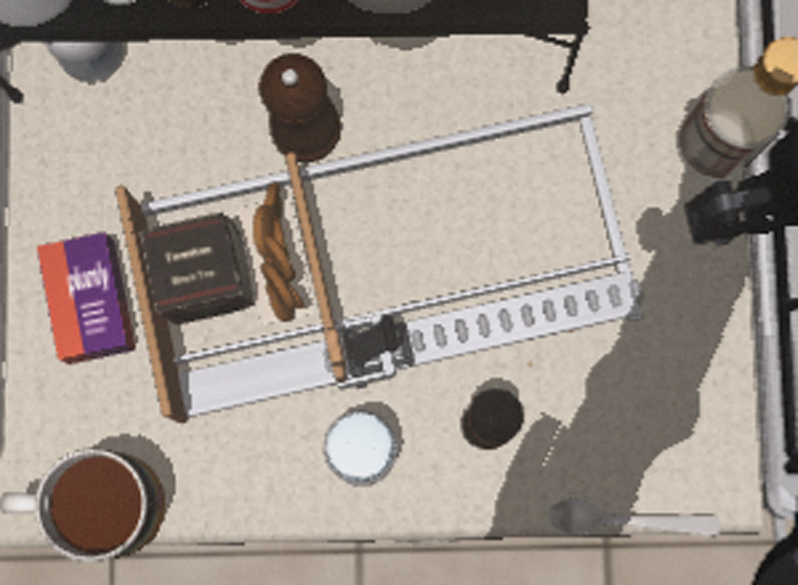

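View pics/s15z.png

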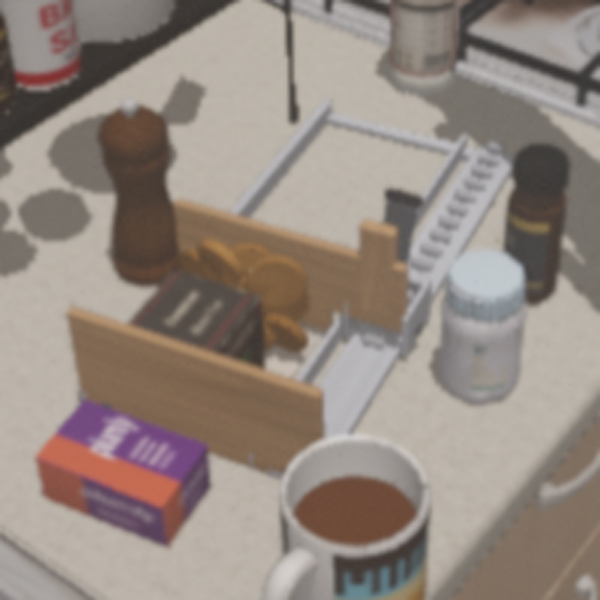

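```bash
python3 - <<'E'
from h import *
c=optics.get_calibration('top'); Y=np.array([-.203,.979]); X=np.array([.979,.203])
# divider shift by template (far top corner and grip corner)
a=cv2.imread('pics/t0.png');b=cv2.imread('pics/t15.png')
Z=lambda u,v:(u/2.66+170,v/2.66+130)
for n,p,q,z in [('far',(451,118),(291,155),.085),('near',(500,342),(340,380),.085),('bar',(553,290),(398,325),.108)]:
    P=onz(c,Z(*p),z);Q=onz(c,Z(*q),z); print(n,((Q-P)[:2]@Y).round(4),((Q-P)[:2]@X).round(4))
# undisturbed objects: change magnitude
m=cv2.absdiff(a,b).max(2)
for n,(u,v) in dict(mill=(290,90),supp=(361,446),mug=(97,500),violet=(85,297)).items():
    x,y=map(int,Z(u,v)); print(n,np.percentile(m[y-12:y+13,x-12:x+13],95))
P=onz(c,Z(493,414),.12); print('jar',P,(P[:2]-[.577,-.054])@X,(P[:2]-[.577,-.054])@Y)
im=b[235:275,280:345]; cv2.imwrite('pics/z.png',np.vstack([cv2.resize(im,(780,290)),cv2.resize(a[220:260,340:405],(780,290))]))
E
```

```text
far 0.1259 -0.0013
near 0.1234 -0.0013
bar 0.1176 -0.0
mill 28.0
supp 28.799999999999955
mug 19.0
violet 29.0
jar [ 0.43034986 -0.14534219  0.12      ] -0.16211295667992529 -0.059654028363493095
```

View pics/z.png

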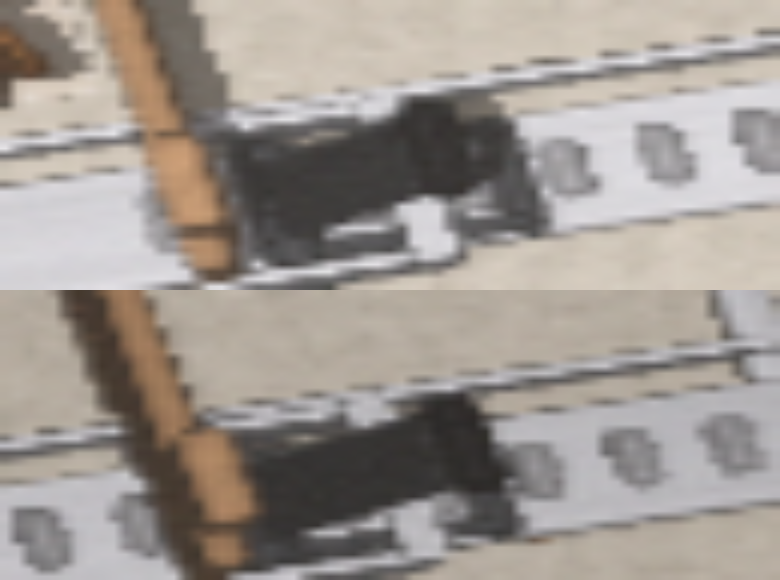

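Everything looks right, but the pin phase in the wrist view wasn't conclusive. With time in hand, I'll repeat the pre-squeeze wrist view (w5) at the new notch to check that the catch is down.

```bash

python3 -m crank '[{"tx":0,"ty":-0.04,"tz":0,"roll":0},{"tx":-0.002,"ty":-0.06,"tz":0,"roll":-0.6},{"tx":0,"ty":-0.06,"tz":0,"roll":0},{"tx":0,"ty":-0.06,"tz":0,"roll":0},{"tx":-0.002,"ty":-0.045,"tz":0,"roll":0},{"tx":0,"ty":-0.0235,"tz":0,"roll":0},{"tx":0,"ty":0,"tz":0.05,"roll":0},{"tx":0,"ty":0,"tz":0.03,"roll":0},{"tx":0,"ty":0,"tz":0.016,"roll":0},{"tx":0,"ty":0,"tz":0,"roll":0}]'; python3 - <<'E'
from h import *
import json
c=optics.get_calibration('wrist'); json.dump({k:np.array(v).tolist() for k,v in c.items()},open('w16.json','w'))
snap('wrist','w16.png')
a=cv2.imread('pics/w5.png')[170:320,200:500];b=cv2.imread('pics/w16.png')[170:320,200:500]
cv2.imwrite('pics/w16c.png',cv2.resize(np.vstack([a,b]),None,fx=2,fy=2,interpolation=cv2.INTER_CUBIC))
E
```

```text
t: 23.22
position: [0.4828, -0.0383, 0.1424]
tool_rot: [-0.001, 0.994, 0.108, -0.002]
wrist_force: [0.7, 0.0, 0.2]
width: 0.0851
```

View pics/w16c.png

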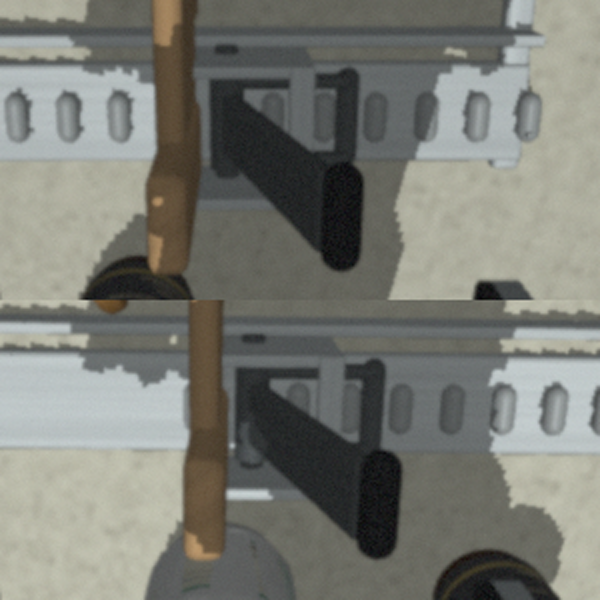

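The bar-to-grip spread (174 px in both) and pin-to-bracket phase (30 vs 31 px) match the original locked state, so the catch is home in a notch. Retreat and hand in.

```bash

python3 -m crank '[{"tx":0,"ty":0,"tz":-0.04,"roll":0},{"tx":0,"ty":0,"tz":-0.05,"roll":0},{"tx":0,"ty":0.05,"tz":0,"roll":0},{"tx":0,"ty":0.06,"tz":0,"roll":0},{"tx":0,"ty":0.06,"tz":0,"roll":0},{"tx":0,"ty":0.06,"tz":0,"roll":0},{"tx":0,"ty":0.05,"tz":0,"roll":0},{"tx":0,"ty":0,"tz":0,"roll":0},{"tx":0,"ty":0,"tz":0,"roll":0}]'; python3 - <<'E'
from h import *
snap('top','t17.png'); print(ctrl.sense()['t'],ctrl.finish_job())
E
```

```text
t: 24.4
position: [0.544, -0.3126, 0.234]
tool_rot: [-0.0, 0.994, 0.107, 0.0]
wrist_force: [0.1, 1.0, -0.5]
width: 0.0852
the job is handed in; nothing more can be done
24.45 None
```

View pics/t17.png

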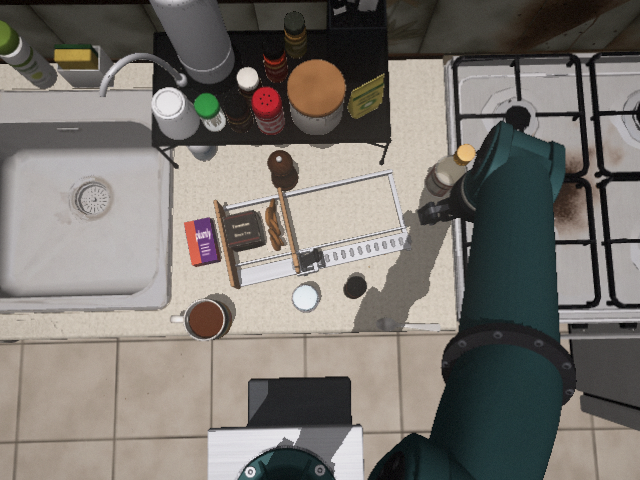

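The job is done and handed in at 24.5 s. The stray jar is out of the rack, and the divider has pushed the packets together and locked at the closest notch they allow.

- **Jar:** it stands upright at about (0.43, −0.145). Its near edge is about 28 mm in front of the rack's outline.
- **Divider:** I squeezed the lever, kept it squeezed and slid the divider until it stalled against the packets, with the force rising past 8 N. I then backed off about 8 mm and let go 7 notches (0.126 m) along from the start, by my estimate at slide 0.18.
- **Catch:** a repeat wrist view matched the original locked state, with the lever fully sprung out and the pins lined up the same way. An earlier wrist view had suggested the pins might be 2–4 mm off, which is why I looked again.
- **Everything else:** the final picture shows the tea carton and biscuit pack upright in the lane. The violet box, mill, supplement and mug stand where they were by eye; the spoon and oil bottle look in place too, but the arm's shadow or the arm itself partly covers them.

Some checks didn't fully agree. The gripper read about 27 mm when squeezed, against the stated 32 mm. Position estimates from the different cameras differed by 3–7 mm. I relied on how the packets felt under force and on the lined-up pins for the final notch, and did not test the lock by pushing on the divider.

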